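# Close the saggar with its keyed lid

## Task

Pick the lid whose two lugs fit the two notches in the saggar's rim and set it on the saggar, so that both lugs drop into the notches and the lid lies level and centred on the rim. Set it down rather than drop it, and leave the saggar and the other lid where they stand.

Things in the scene. Friction and masses are not known exactly. Their poses are not given: they have to be found in the camera images.
- saggar: Open square clay firing box, 120 x 120 mm, 50 high, walls 14 thick, small clay birds inside below the rim. Loose, 1.1 kg. Origin: centre of underside, z up. The rim has a notch 54 wide (along y), 16 deep, through the middle of the +x wall and of the -x wall; the y walls are plain. A fitting lid goes on either way round.
- narrow_lug_lid: The fitting lid. Slab 120 x 120 mm, z 12-22; lugs 30 wide (along y) at its +x and -x edges, x 40-72 (ears 12 past the slab), z 0-22: it stands on them. Bar grip on top: 60 along x, 20 thick along y, z 22-54. Origin: centre, level with lug undersides. About 0.42 kg. Seated: origin 38 mm above the saggar's, x axes parallel, lugs with 12 mm play each side.
- wide_lug_lid: The other lid, to be left alone: its lugs are wider than the notches. Same slab (120 x 120 mm), bar grip and origin (centre, level with lug undersides) as the fitting lid, but its two lugs are 84 mm wide along y.
Not all that is in view belongs to the job. What is shaped like the narrow_lug_lid but blue or yellow is not meant.

How it is judged:
At the end, for the whole second after the job is handed in: The narrow-lug lid is at rest on the saggar with both lugs down in the notches: its origin 34 to 42 mm above the saggar's origin and within 18 mm of it sideways, x axes aligned within 15 degrees (either way round), lid and saggar upright within 3.4 degrees (z of narrow_lug_lid in the frame of saggar between 0.034 and 0.042 m and horizontal distance between narrow_lug_lid and saggar below 0.018 m and angle between the x axis of narrow_lug_lid and the x axis of saggar, either way round below 0.26 rad and angle between each of narrow_lug_lid, saggar's own z axis and vertical below 0.06 rad and linear speed of each of narrow_lug_lid, saggar below 0.02 m/s); the robot touches nothing.
It fails at once if the lid is dropped (falls freely at over 0.6 m/s, about 18 mm) (linear speed of narrow_lug_lid above 0.6 m/s and contact force between narrow_lug_lid and the fingers below 0.1 N).
It fails at once if the other lid is moved by more than 40 mm (distance of wide_lug_lid from where it was at the start of the episode above 0.04 m).
It fails at once if the saggar is moved by more than 50 mm (distance of saggar from where it was at the start of the episode above 0.05 m).
It also fails if it takes over 42 s, if anything falls off the work surface, if the arm or the gripper's body presses on something with over 40 N, if the wrist force passes 120 N, or if a joint passes its speed limit or range.

## Robot

A 6-joint arm with a two-finger parallel gripper is mounted at the origin on the work surface. World frame = base frame: x ahead of the robot, y to its left, z up, the work surface at z = 0. Lengths are in m, angles in rad, forces in N, time in s.
With the tool pointing down it reaches from about 0.35 to 0.875 m from the base axis. Payload 4.2 kg.
Tool frame: the origin (TCP) lies between the finger pads; the fingertips stand 11 mm ahead of it and the grasp point (between the pads) lies 8 mm behind it; z points along the fingers, y is the line along which they close (so a half turn about z gives the same grasp; the last joint's range is limited). The gripper opens to 87 mm and grips with 3 to 60 N. Pads are 19 mm wide; open, the fingers measure 117 mm over their backs; the gripper's body (75 mm by 190 mm) begins 51 mm behind the grasp point.
Start: joints at [1.514, 0.385, 0.008, 0, -1.194, -0.259], TCP at [0.194, 0.594, 0.234] pointing down, gripper open.
Joint ranges: [-3.14, 3.14], [-1.21, 2.06], [-1.07, 1.41], [-3.16, 2.05], [-2.99, -0.16], [-3.1, 3.1]. Speed limits (rad/s): [2.79, 2.79, 3.14, 3.14, 3.14, 3.14].

## Interface

Orientations are given as a 3x3 rotation matrix whose columns are the frame's x, y, z axes.
In Python, from rig import move_ptp, move_linear, set_joints, set_gripper, dwell, inverse_kinematics, get_state, capture, calibration, PlanningError, close_job, recognise gives the robot as it stands. Calls block until the motion is done:
- move_ptp(position, orientation): joint-space move of the TCP to a pose.
- move_linear(position, ori=None, rate=0.15, max_force=None): straight line of the TCP; ori=None keeps the orientation; rate is the mean speed in m/s. With max_force (N) it stops when the force on the tool has changed by that much, and returns True; else False.
- set_joints(angles): joint-space move.
- set_gripper(opening, force=None): opening from 0.0 (shut) to 1.0 (fully open); force is the grip in N (None keeps the last); returns when the fingers have stopped.
- dwell(seconds).
- inverse_kinematics(position, orientation): joint angles nearest the present ones, or None.
- get_state(): the state.
- capture(name): name is "side" or "top"; returns (picture, depth): 420x560x3 uint8, blue, green, red; 420x560 float32, m along the optical axis (not along the pixel's ray), 0 where there is no reading.
- calibration(name): a dict with "fov_y" (degrees; the focal length in pixels is half the picture's height over the tangent of half this angle, whatever the lens; pixels are square), "cx", "cy" (the principal point, pixels), "k1" (the pictures are not rectified: a ray, as slopes to the right and down, at radius r is drawn at 1 + k1 r^2 times it, then the intrinsics apply), "T" (4x4, takes a point from camera to world coordinates). Camera axes: x right, y up, looking along -z (the intrinsics and any distortion apply to the point x, -y, -z); pixel columns grow to the right and rows downward; lengths in m; the calibration is good to about 2 mm. A picture is of the moment at which its call begins. calibration takes no time and is no camera call.
A pose or a line that the arm cannot do raises PlanningError and nothing moves.
- close_job(): hands the job in; it is judged then, once.
Trained networks look in the newest picture that a camera, given by its name, has taken for a name from the list of things; names that differ only in an ending like _2 or _b are one class to them, and where a whole thing is asked for, a point or a joint stands for the part that bears it (a point fixed in the world has none). Each returns a list of dicts, best first, with "p" (0 to 1); they miss things now and then, are a little off and sometimes report something else, mostly with a low value. They report only what shows in the picture. A call takes as long as a camera call. They do not tell look-alikes from the thing itself.
- recognise(query, camera): "rect" ([left, top, width, height] in pixels, round what is visible of it).
The state is a dict: "time_s": time; "joints": joint angles; "joint_vel": joint speeds; "effort": joint torques, N m; "eef_pos": TCP position; "tcp_rot": TCP orientation; "ft_force": force on the tool from outside, world axes, zero at the start; "torque": the same for the moment, N m; "width": opening from 0.0 (shut) to 1.0 (fully open); "grip_force": force on a finger pad.
Only numpy, scipy, OpenCV 4.12 (cv2) and the standard library are available. Lean on these libraries where they do the work, as an engineer would, in place of code of your own. Each camera call takes 0.05 s, during which the arm holds its last target. There are 200 camera calls.

## Working session

There is one attempt and no reset: what is moved stays moved. The work goes in short steps, each a Python script; the robot and the scene stay as the last script left them, time stands still between calls to the robot, and variables do not carry over. Pictures are saved under pics/ and viewed, at most 10 in all, crops included, and the job is handed in when it is done.

```bash
mkdir -p pics; cat > h.py <<'E'
import numpy as np, cv2
from rig import *
def cloud(name, depth):
    c=calibration(name); h,w=depth.shape
    f=h/2/np.tan(np.radians(c["fov_y"])/2)
    u,v=np.meshgrid(np.arange(w),np.arange(h))
    K=np.array([[f,0,c["cx"]],[0,f,c["cy"]],[0,0,1.]])
    p=cv2.undistortPoints(np.stack([u,v],-1).reshape(-1,1,2).astype(np.float64),K,np.array([c["k1"],0,0,0,0.])).reshape(h,w,2)
    P=np.stack([p[...,0]*depth,-p[...,1]*depth,-depth,np.ones_like(depth)],-1)@np.array(c["T"]).T
    P=P[...,:3]; P[depth<=0]=np.nan
    return P
E
python3 - <<'E'
from h import *
for n in ("top","side"):
    im,d=capture(n); cv2.imwrite(f"pics/{n}0.png",im); np.savez(f"{n}0.npz",im=im,d=d,P=cloud(n,d))
    for q in("saggar","narrow_lug_lid","wide_lug_lid"):
        print(n,q,[(np.round(r["rect"]).astype(int).tolist(),round(r["p"],2)) for r in recognise(q,n)])
E
```

```text
top saggar [([92, 161, 65, 60], 0.84)]
top narrow_lug_lid [([339, 182, 44, 54], 0.83), ([349, 117, 57, 52], 0.81), ([412, 235, 57, 58], 0.64), ([226, 225, 56, 53], 0.58)]
top wide_lug_lid [([213, 131, 52, 55], 0.73)]
side saggar [([191, 312, 78, 83], 0.79)]
side narrow_lug_lid [([290, 216, 55, 46], 0.96), ([268, 139, 50, 34], 0.95), ([319, 103, 50, 30], 0.84), ([211, 125, 44, 32], 0.62)]
side wide_lug_lid [([189, 216, 60, 45], 0.93)]
```

View pics/top0.png

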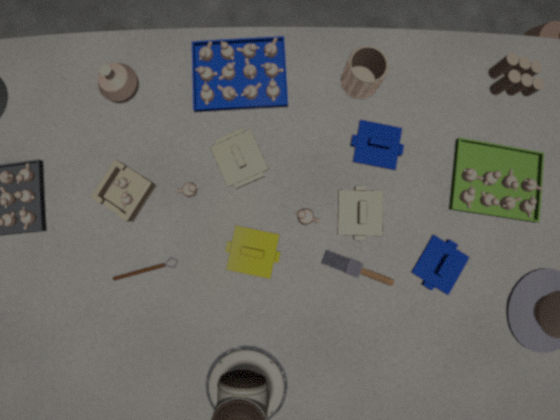

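View pics/side0.png

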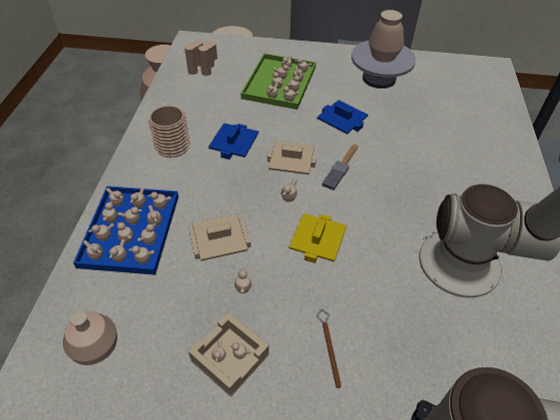

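The top view shows the cream fitting lid at about (360,212), with narrow lugs at its upper and lower edges. The wide lid is at (239,158) and the saggar at (124,191). The blue and yellow lids are decoys. In the side view the saggar is at (230,352) and the fitting lid at (292,156).

```bash
python3 - <<'E'
from h import *
Z={n:np.load(f"{n}0.npz") for n in("top","side")}
def box(P): 
    r=cv2.minAreaRect((P[:,:2]*1000).astype(np.float32)); return np.round(r[0],1),np.round(r[1],1),round(r[2],1)
for n,rs in(("top",{"sag":(85,154,80,75),"nar":(330,175,62,68),"wide":(203,121,72,75)}),("side",{"sag":(182,305,95,95),"nar":(262,134,62,45),"wide":(180,208,78,60)})):
    for k,(x,y,w,h) in rs.items():
        P=Z[n]["P"][y:y+h,x:x+w].reshape(-1,3); P=P[np.isfinite(P[:,2])]
        print(n,k,len(P),"zpct",np.round(np.percentile(P[:,2],[1,20,50,80,99]),3))
        for lo,hi in {"sag":[(.012,.08),(.042,.06)],"nar":[(.012,.07),(.04,.065)],"wide":[(.012,.07),(.04,.065)]}[k]:
            Q=P[(P[:,2]>lo)&(P[:,2]<hi)]
            if len(Q)>5: print("  ",lo,len(Q),box(Q),np.round(Q.mean(0)*1000,1))
print(get_state()["tcp_rot"])
im=Z["top"]["im"]; im2=Z["side"]["im"]
a=cv2.resize(im[150:232,80:170],(400,364),interpolation=cv2.INTER_CUBIC)
b=cv2.resize(im[170:252,315:405],(400,364),interpolation=cv2.INTER_CUBIC)
cv2.imwrite("pics/crop1.png",np.hstack([a,b]))
E
```

```text
top sag 5982 zpct [-0.005 -0.001  0.001  0.032  0.052]
   0.012 1634 (array([521.4, 326.4]), array([122.5, 121.8]), 57.7) [519.7 325.3  38.1]
   0.042 778 (array([521.4, 326.5]), array([122.1, 121.6]), 57.6) [520.5 324.9  48.5]
top nar 4197 zpct [-0.004 -0.001  0.015  0.022  0.055]
   0.012 2106 (array([ 460.9, -305.7]), array([119.8, 142.3]), 88.0) [ 460.7 -304.    24.6]
   0.04 193 (array([ 460.2, -306.4]), array([22.3, 57.7]), 87.9) [ 460.6 -304.8   53. ]
top wide 5375 zpct [-0.004 -0.001  0.002  0.022  0.054]
   0.012 2271 (array([610.2,  18.4]), array([146. , 120.2]), 23.9) [608.5  17.7  24. ]
   0.04 183 (array([609.7,  18.1]), array([60.5, 19.9]), 23.9) [608.7  17.6  52.7]
side sag 8986 zpct [-0.004 -0.     0.002  0.033  0.053]
   0.012 2725 (array([522.1, 329.7]), array([120.2, 122.1]), 57.6) [520.7 334.3  37.2]
   0.042 1199 (array([522.2, 329.6]), array([120.1, 122.1]), 57.5) [522.4 334.9  49.5]
side nar 2775 zpct [-0.005 -0.001  0.003  0.023  0.054]
   0.012 1255 (array([ 462.7, -301.6]), array([125.1, 144. ]), 87.8) [ 461.7 -292.3   25.6]
   0.04 157 (array([ 462. , -299.5]), array([23.7, 59.1]), 85.2) [ 462.1 -297.9   50.1]
side wide 4662 zpct [-0.004 -0.001  0.002  0.022  0.054]
   0.012 2064 (array([610.5,  21.4]), array([143.9, 125.4]), 24.0) [608.8  28.4  25.1]
   0.04 221 (array([610.6,  21.6]), array([59.5, 23.7]), 24.8) [609.1  24.5  50.9]
[[ 9.50556632e-01 -3.10551255e-01 -8.67018279e-05]
 [-3.10551267e-01 -9.50556570e-01 -3.44859492e-04]
 [ 2.46815561e-05  3.54733840e-04 -9.99999937e-01]]
```

View pics/crop1.png

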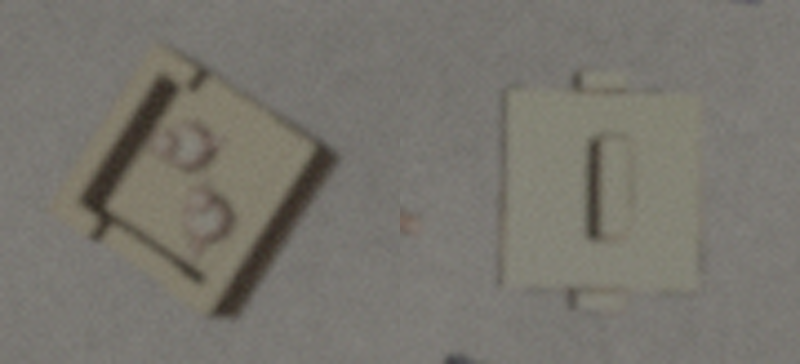

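```bash
python3 - <<'E'
from h import *
for n,c in(("top",(.5214,.3265)),("side",(.5222,.3297))):
    P=np.load(n+"0.npz")["P"].reshape(-1,3)
    q=P[:,:2]-c; a=np.radians(57.6); e=np.array([np.cos(a),np.sin(a)]); f=np.array([-e[1],e[0]])
    u,v=q@e,q@f
    for s,(A,B) in {"+u":(u,v),"-u":(-u,v),"+v":(v,u),"-v":(-v,u)}.items():
        for l,m in(("mid",abs(B)<.02),("off",(abs(B)>.033)&(abs(B)<.058))):
            k=(A>.048)&(A<.059)&m; print(n,s,l,k.sum(),np.round(np.nanpercentile(P[k,2],[20,50,80]),3))
    # notch extent
    for s in(1,-1):
        for nm,A,B in(("u",u,v),("v",v,u)):
            k=(s*A>.049)&(s*A<.058)&(abs(B)<.045)&(P[:,2]<.040)&(P[:,2]>.028); 
            if k.sum()>5: print(nm,s,np.round(np.percentile(B[k],[3,97]),4))
E
```

```text
top +u mid 71 [0.046 0.048 0.051]
top +u off 82 [0.047 0.049 0.051]
top -u mid 82 [0.041 0.049 0.05 ]
top -u off 124 [0.023 0.049 0.05 ]
top +v mid 62 [0.032 0.033 0.035]
top +v off 77 [0.048 0.049 0.051]
top -v mid 59 [0.032 0.033 0.035]
top -v off 79 [0.047 0.049 0.051]
v 1 [-0.0176  0.0283]
v -1 [-0.0177  0.027 ]
side +u mid 172 [0.027 0.05  0.052]
side +u off 208 [0.026 0.05  0.052]
side -u mid 88 [0.048 0.05  0.051]
side -u off 105 [0.048 0.05  0.051]
side +v mid 118 [0.032 0.035 0.036]
side +v off 163 [0.04  0.05  0.052]
side -v mid 84 [0.032 0.034 0.035]
side -v off 111 [0.049 0.05  0.052]
v 1 [-0.0273  0.0198]
v -1 [-0.0267  0.0204]
```

```bash
cat >> h.py <<'E'
def R(deg):
    c,s=np.cos(np.radians(deg)),np.sin(np.radians(deg))
    return np.array([[c,s,0],[s,-c,0],[0,0,-1.]])
PICK=(.4615,-.304); PLACE=(.5218,.328)
E
python3 - <<'E'
from h import *
print(inverse_kinematics([*PICK,.038],R(-2)),inverse_kinematics([*PLACE,.076],R(-32.4)))
set_gripper(.75)
move_ptp([*PICK,.14],R(-2))
print("d",move_linear([*PICK,.038],rate=.12,max_force=15),get_state()["eef_pos"])
set_gripper(0,force=35); s=get_state(); print(s["width"],s["grip_force"],s["time_s"])
move_linear([*PICK,.2],rate=.12)
s=get_state(); print(s["width"],s["grip_force"],s["ft_force"],s["time_s"])
move_ptp([*PLACE,.2],R(-32.4))
s=get_state(); print(s["time_s"],s["joints"],s["eef_pos"])
for n in("top","side"):
    im,d=capture(n); np.savez(n+"1.npz",im=im,d=d,P=cloud(n,d)); cv2.imwrite(f"pics/{n}1.png",im)
t,u=[cv2.imread(f"pics/{n}1.png") for n in("top","side")]
cv2.imwrite("pics/both1.png",np.hstack([cv2.resize(t[100:280,40:240],(400,360)),cv2.resize(u[220:400,130:330],(400,360))]))
E
```

```text
[-0.28912904  0.48389734 -0.40389129  0.         -0.6830077   1.82501879] [ 0.82345353  0.51802842 -0.20764     0.         -0.8451279   0.18185612]
d False [ 0.46212229 -0.30419929  0.03866738]
0.2249711279993932 34.846023973077536 6.2167
0.2263625338556909 34.84395710751414 [ 0.44227511  0.2002443  -3.99371291] 7.7167
9.9833 [ 8.22236015e-01  3.94142202e-01 -6.44730392e-02  1.21962826e-04
 -1.11243113e+00  1.81977099e-01] [0.52210619 0.32721712 0.20000876]
```

View pics/both1.png

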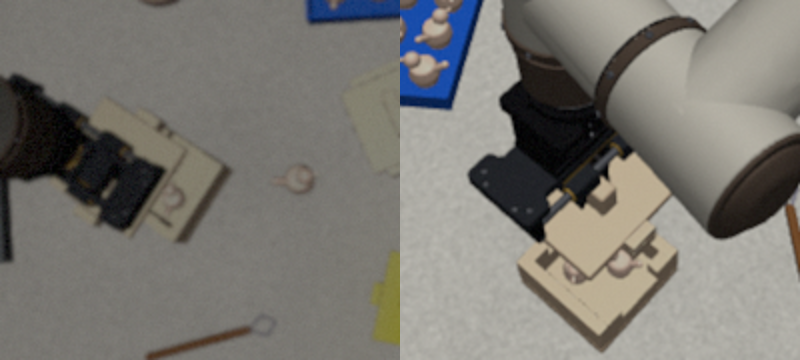

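The lid is held above the saggar, at about (140,160) in the left crop and (600,220) in the right one. I'll fit the slab plane to check tilt and yaw.

```bash
python3 - <<'E'
from h import *
for n in("top","side"):
    Z=np.load(n+"1.npz"); P=Z["P"].reshape(-1,3); I=Z["im"].reshape(-1,3).astype(int)
    k=(np.hypot(P[:,0]-.522,P[:,1]-.328)<.095)&(P[:,2]>.15)&(P[:,2]<.205)&(I[:,2]>85)&(I[:,2]-I[:,0]>10)
    Q=P[k]
    for _ in range(6):
        A=np.c_[Q[:,:2]-[.522,.328],np.ones(len(Q))]; c,*_=np.linalg.lstsq(A,Q[:,2],rcond=None); r=abs(A@c-Q[:,2]); 
        if r.max()<.004: break
        Q=Q[r<max(.004,2*r.std())]
    print(n,k.sum(),len(Q),"slope deg",np.degrees(c[:2]),"z0",c[2]); print(cv2.minAreaRect((Q[:,:2]*1000).astype(np.float32)))
print(get_state()["torque"])
E
```

```text
top 1061 1006 slope deg [-0.14128816 -0.22127278] z0 0.18329816615323036
((521.3296508789062, 325.05340576171875), (120.60243225097656, 144.51087951660156), 58.19648361206055)
side 1977 1847 slope deg [-0.00284371 -0.60803779] z0 0.18399498207305814
((500.46051025390625, 346.71673583984375), (121.57952880859375, 91.43732452392578), 41.450218200683594)
[ 0.05614024  0.02414954 -0.00928077]
```

The lid is level, within 1° in yaw and about 1.5 mm off centre, so I'll lower it.

```bash
python3 - <<'E'
from h import *
p=(PLACE[0],PLACE[1]+.001)
print(move_linear([*p,.09],rate=.1,max_force=15),get_state()["eef_pos"])
print(move_linear([*p,.0745],rate=.02,max_force=6)); s=get_state(); print(s["eef_pos"],s["ft_force"],s["time_s"])
if s["eef_pos"][2]<.081:
    set_gripper(.6); dwell(.3); x=s["eef_pos"]
    move_linear([x[0],x[1],.2],rate=.12)
    move_ptp([.35,.45,.3],R(-32.4)) if inverse_kinematics([.35,.45,.3],R(-32.4)) is not None else None
for n in("top","side"):
    im,d=capture(n); P=cloud(n,d).reshape(-1,3); cv2.imwrite(f"pics/{n}2.png",im)
    Q=P[(np.hypot(P[:,0]-.522,P[:,1]-.328)<.1)&(P[:,2]>.05)&(P[:,2]<.068)]
    c,*_=np.linalg.lstsq(np.c_[Q[:,:2]-[.522,.328],np.ones(len(Q))],Q[:,2],rcond=None)
    print(n,len(Q),np.degrees(c[:2]),c[2],cv2.minAreaRect((Q[:,:2]*1000).astype(np.float32)))
    Q=P[(np.hypot(P[:,0]-.522,P[:,1]-.328)<.1)&(P[:,2]>.015)&(P[:,2]<.07)]; print(cv2.minAreaRect((Q[:,:2]*1000).astype(np.float32)))
t,u=[cv2.imread(f"pics/{n}2.png") for n in("top","side")]
cv2.imwrite("pics/both2.png",np.hstack([cv2.resize(t[100:280,40:240],(400,360)),cv2.resize(u[220:400,130:330],(400,360))]))
print(get_state()["time_s"])
E
```

```text
False [0.52229621 0.32943358 0.09085671]
True
[0.52146861 0.32867749 0.07591359] [-1.30256794 -0.46872485  4.99514274] 12.0083
top 1942 [-0.0185284   0.39189698] 0.05946217305319559 ((520.8590698242188, 327.4310302734375), (123.48149871826172, 143.47802734375), 57.40325164794922)
((520.97607421875, 327.49383544921875), (123.65665435791016, 143.52391052246094), 57.60067367553711)
side 2949 [0.20696274 0.67457131] 0.0602117779658947 ((521.9447021484375, 330.4613952636719), (119.94306945800781, 144.3670654296875), 57.61270523071289)
((521.6533203125, 330.646240234375), (119.94306945800781, 145.05715942382812), 57.61270523071289)
15.375
```

View pics/both2.png

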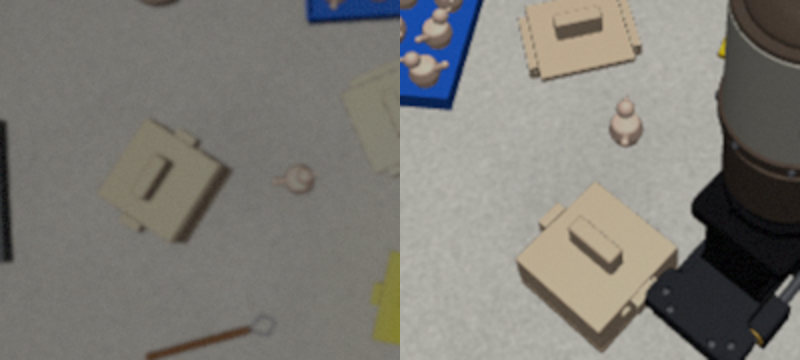

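The lid sits flush on the saggar at (165,180) in the left crop and (600,255) in the right. The slab top is at 60 mm, it is level, both lugs are in the notches, and the gripper is clear.

```bash
python3 -c "
from rig import *
print(close_job())"
```

```text
the job is handed in; nothing more can be done
None
```

The narrow-lug lid was set down on the saggar with both lugs in the notches, level and within about 2 mm of centre; the job was handed in just after 15.4 s on the robot's clock, and the hand-in returned no verdict.

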